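# Draw the canister out of the inclined cooling well with the pull hook

### The job

Take the orange-handled pull hook from its rest, catch the wire bail of the brass canister deep in the inclined cooling well and draw the canister out with the hook alone, without touching the canister with the gripper. Set it down gently, upright and unhooked, in the middle of the pale mixing slab, then hang the hook back in its rest by its collar. Do not drop the canister, and leave the white-lidded jar beside the slab and the tooth model where they are.

Things in the scene. Friction and masses are not known exactly. Their poses are not given: they have to be found in the camera images.
- hook: pull hook, 177 mm long, 0.12 kg. Origin: centre of the underside of its 26 mm collar (5 mm thick); z up the shaft. Orange handle z 5..67 mm, 24 mm along x, 15 along y (pinch across y). Shaft 6 mm thick runs down -z to a J of 6 mm bar towards +x: bar centreline z = -107, its underside -110; upturned point at x = 17, its top z = -96; gap shaft to point 11 mm. Starts upright in the rest, hook x along -x of the rest
- hook_crook (a point): where a caught bail lies: on the bar of the J in the middle of the gap, at (8.5, 0, -104) mm in the hook's frame
- rest: fixed blue stand with a steel fork. Origin: on the table under the seat; z up, fork open to -x. Fork 46 mm wide, 8 thick, top at z = 150 mm; slot 12 mm wide along y, from its open end x = -20 to x = 17 mm; post below the fork at x = 43..57 mm. The hook's shaft stands in the slot, its collar lies on the prongs
- rest_seat (a point): seat of the collar: on the fork's top, over the slot's centreline, at (0, 0, 150) mm of the rest
- well: fixed cooling well: grey base 190x110x12 mm, aluminium tube (82 mm outside, 66 mm bore, 150 mm deep) leaning 35 degrees: the bore's axis goes from the mouth down and to +x of the well. Origin on the table, z up. Mouth centre at (-29, 0, 171) mm, centre of the bore's floor at (57, 0, 49) mm. Nothing stands above the mouth
- well_mouth (a point): centre of the bore's mouth (middle of the rim plane)
- well_floor (a point): centre of the flat floor of the bore, 150 mm down the axis from the mouth
- canister: closed brass canister, 54 mm diameter, 36 high, 0.22 kg (+-1/3). Two lugs at y = +-19.5 mm, 10 mm thick, up to z = 43 mm, carry the bail. Origin: centre of its underside, z out of its lid. It starts on the bore's floor, leaning like the bore, against or near the lower (robot-side) wall, its y along the well's y, its x uphill and away from the robot in the well's x-z plane
- bail_hinge (a point): middle of the bail's hinge line (along the canister's y), at (0, 0, 41) mm of the canister; it does not tell how the bail leans. Bail: arch of 5 mm wire, clear width 34 mm along y, centre of its top bar 27 mm from this point. It starts leaning by up to 0.5 rad to the canister's -x or 0.1 rad to +x (unmeasured), stays where left, swings aside at a fraction of a newton; stops at 0.7 rad either way
- slab: fixed pale glazed mixing slab, 80 mm (x) by 120 mm (y), 10 mm thick; origin: centre of its underside on the table, z up; top at z = 10 mm
- jar: bystander: jar with white lid, 58 mm diameter, 66 mm high, loose; origin: centre of its underside
- model: bystander: plaster tooth model, 55x68x28 mm, loose; origin: centre of its underside

How it is judged:
On the way, in this order (a step that is already met when the one before it is completed fails the run):
1. the canister hangs from the hook, clear of the well (distance between canister and well_floor above 0.13 m and contact force between hook and canister above 0.8 N and contact force between canister and well below 0.1 N and contact force between canister and slab below 0.1 N and height (world z) of canister above 0.02 m), for 0.2 s.
2. the canister stands on the slab, unhooked (x of canister in the frame of slab between -0.03 and 0.03 m and y of canister in the frame of slab between -0.04 and 0.04 m and height (world z) of canister below 0.014 m and angle between canister's own z axis and vertical below 0.08 rad and contact force between hook and canister below 0.05 N and linear speed of canister below 0.03 m/s), for 0.2 s.
At the end, for the whole second after the job is handed in: The canister stands upright (within 0.08 rad) and at rest on the slab, its centre within 30 mm (slab x) and 40 mm (slab y) of the slab's centre; the hook hangs at rest in the fork, upright within 0.12 rad, its collar on the prongs within 12 mm of the seat (x of canister in the frame of slab between -0.03 and 0.03 m and y of canister in the frame of slab between -0.04 and 0.04 m and height (world z) of canister below 0.014 m and angle between canister's own z axis and vertical below 0.08 rad and horizontal distance between hook and rest_seat below 0.012 m and z of hook in the frame of rest between 0.146 and 0.154 m and angle between hook's own z axis and vertical below 0.12 rad and linear speed of each of canister, hook below 0.02 m/s and contact force between hook and canister below 0.05 N); the robot touches nothing.
It fails at once if the gripper touches the canister (contact force between any of the fingers, the arm and canister above 0.5 N).
It fails at once if the canister is dropped (faster than 0.8 m/s) (linear speed of canister above 0.8 m/s).
It fails at once if a bystander is moved more than 20 mm (distance of any of jar, model from where it was at the start of the episode above 0.02 m).
It also fails if it takes over 72 s, if anything falls off the work surface, if the arm or the gripper's body presses on something with over 40 N, if the wrist force passes 120 N, or if a joint passes its speed limit or range.

### The arm

A 6-joint arm with a two-finger parallel gripper is mounted at the origin on a cart in front of the work surface, level with it; the furniture and walls round the work are solid. World frame = base frame: x ahead of the robot, y to its left, z up, the work surface at z = 0. Lengths are in m, angles in rad, forces in N, time in s.
With the tool pointing down it reaches from about 0.35 to 0.975 m from the base axis. Payload 4.9 kg.
Tool frame: the origin (TCP) lies at the very end of the fingers, on their centre line; the grasp point (between the pads) lies 19 mm behind it; z points along the fingers, y is the line along which they close (so a half turn about z gives the same grasp; the last joint's range is limited). The gripper opens to 85 mm and grips with 20 to 120 N. Pads are 22 mm wide; open, the fingers measure 114 mm over their backs; the gripper's body (76 mm by 85 mm) begins 54 mm behind the grasp point. The pads swing forward as they close: fully open they stand 13 mm farther back than shut.
Start: joints at [1.064, 0.053, 1.613, -0, 1.476, -0.119], TCP at [0.236, 0.579, 0.231] pointing down, gripper open.
Joint ranges: [-3.01, 3.01], [-1.01, 2.22], [0.06, 2.58], [-1.02, 4.17], [0.09, 2.62], [-3.14, 3.14]. Speed limits (rad/s): [2.57, 2.57, 3.14, 3.14, 3.14, 3.14].

### API

Orientations are given as a rotation vector (axis times angle).
In Python, from station import ctrl, imaging gives the robot as it stands.
- The arm moves only by the tool play_rows, never from a script. Its argument "series" is a list of rows, each a list of 3 entries, a list of its own where there are three numbers: the opening, from 0 (shut) to 1 (fully open), then the shift along the tool's x, y, z each as a share of 0.05 m, from -1 to 1, then the turn, a rotation vector about the tool's x, y, z each as a share of 8 degrees, from -1 to 1. In form: [[grip, [dx, dy, dz], [ax, ay, az]], ...]. A call has 1 to 8 rows; each row shifts and turns the commanded pose from where the row before left it, along the tool's axes as they then stand; what a row does not reach is not made up. A row lasts 1/8 s, in which the tool goes at most 62.5 mm and 10.7 degrees, less where a joint would pass 70% of its speed; a pose out of reach is approached as far as the arm can. A call with a number of a shift or a turn outside -1 to 1 is refused whole. A call with a gripper value outside its range is refused whole. The fingers move at their own pace and stop on an object; "force" is the grip in N (left out, the last holds). Time passes only in rows, so rows that do not move let the fingers close. It gives the time, the measured TCP pose, the force, the opening and the grip force at its end, in the units of the state.
- ctrl.get_obs(): the state, without advancing time (a new reading comes with each control period).
- imaging.get_image(name): name is "scene" or "top" or "wrist"; returns a dict with "color" (384x512x3 uint8, blue, green, red), "fx", "fy", "cx", "cy" (pixels), "D" ([k1, k2, p1, p2, k3] as OpenCV has them; the pictures are not rectified), "extrinsics" (4x4, takes a point from world to camera coordinates); the wrist camera has in their place "hand_eye" (4x4, takes a point from camera to tool coordinates, whose origin is the TCP and whose axes are the flange's). Camera axes: x right, y down, z forward; pixel columns grow to the right and rows downward; lengths in m; the calibration is good to about 2 mm. A picture is of the moment at which its call begins: read the wrist's pose just before it. There is no depth.
- ctrl.finish_job(): hands the job in; it is judged then, once.
The state is a dict: "t": time; "q": joint angles; "dq": joint speeds; "effort": joint torques, N m; "tool_pos": TCP position; "tool_rot": TCP orientation; "contact_force": force on the tool from outside, world axes, zero at the start; "wrist_torque": the same for the moment, N m; "opening": finger opening in m; "grip_force": force on a finger pad.
Only numpy, scipy, OpenCV 4.12 (cv2) and the standard library are available. Lean on these libraries where they do the work, as an engineer would, in place of code of your own. Each camera call takes 0.05 s, during which the arm holds its last target. There are 200 camera calls.

## Working session

There is one attempt and no reset: what is moved stays moved. The work goes in short steps, Python scripts to look and compute and a tool call to move; the robot and the scene stay as the last step left them, time stands still between calls to the robot, and variables do not carry over. Pictures are saved under pics/ and viewed, at most 10 in all, crops included, and the job is handed in when it is done.

Besides the shell and the picture viewer there is one more tool, called after ">>>" as a command line: name --argument value ..., lists and objects as JSON in quotes. play_rows: Moves the arm, as the interface text tells. Shift numbers are shares of 0.05 m and turn numbers shares of 8 degrees, none past 1 either way. Its arguments: {"type":"object","properties":{"series":{"type":"array"},"force":{"type":"number"}},"required":["series"]}

```bash
ls; mkdir -p pics; python3 - <<'E'
from station import ctrl, imaging
import cv2, numpy as np
o=ctrl.get_obs(); print({k:np.round(v,3) for k,v in o.items()})
for n in ("scene","top","wrist"):
    d=imaging.get_image(n); cv2.imwrite(f"pics/{n}0.png",d["color"])
    print(n,d["fx"],d["cx"],d["cy"],d["D"]); print(np.round(d.get("extrinsics",d.get("hand_eye")),4))
a=cv2.imread("pics/scene0.png");b=cv2.imread("pics/top0.png")
E
```

```text
pics
{'t': np.float64(0.0), 'q': array([ 1.064,  0.053,  1.614,  0.   ,  1.476, -0.119]), 'dq': array([ 0.   , -0.001,  0.001,  0.002, -0.001,  0.001]), 'effort': array([-1.0000e-03, -3.9367e+01, -3.7018e+01, -0.0000e+00,  7.0000e-03,
       -0.0000e+00]), 'tool_pos': array([0.236, 0.578, 0.23 ]), 'tool_rot': array([-6.050e-01, -3.082e+00,  3.000e-03]), 'contact_force': array([ 0.525,  1.203, -0.121]), 'wrist_torque': array([-0.04 , -0.033, -0.016]), 'grip_force': np.float64(0.0), 'opening': np.float64(0.086)}
scene 361.8110633767043 251.13111487101312 190.3073721141074 [-0.08400896  0.          0.          0.          0.        ]
[[-8.653e-01 -5.013e-01 -9.000e-04  4.872e-01]
 [-3.892e-01  6.729e-01 -6.291e-01  3.210e-01]
 [ 3.160e-01 -5.440e-01 -7.773e-01  8.405e-01]
 [ 0.000e+00  0.000e+00  0.000e+00  1.000e+00]]
top 432.6425412684812 251.4161277937646 193.10948586967172 [0.01033187 0.         0.         0.         0.        ]
[[-0.0028 -1.     -0.0046 -0.0294]
 [-0.9844  0.0036 -0.1761  0.5751]
 [ 0.1761  0.004  -0.9844  1.3765]
 [ 0.      0.      0.      1.    ]]
wrist 330.5334392915772 250.6201989942757 188.74114014327904 [-0.05152965  0.          0.          0.          0.        ]
[[ 1.200e-03 -9.497e-01 -3.131e-01  8.030e-02]
 [ 1.000e+00  1.200e-03  2.000e-04  2.000e-04]
 [ 2.000e-04 -3.131e-01  9.497e-01 -1.418e-01]
 [ 0.000e+00  0.000e+00  0.000e+00  1.000e+00]]
```

View pics/scene0.png

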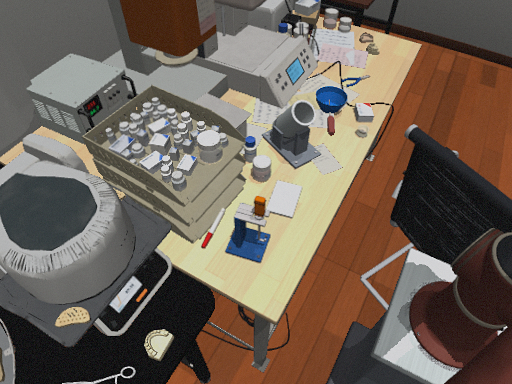

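View pics/top0.png

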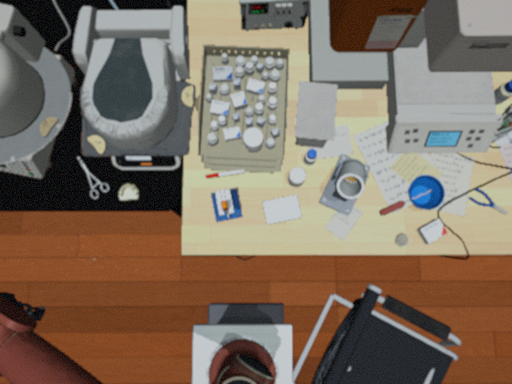

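The scene view shows the rest with the hook (about 245,235), the slab (285,198), the jar (262,167) and the well (295,135). The top view has the rest at (227,205), the slab (282,208), the jar (297,176) and the well mouth (350,186). Next I'll make enlarged crops and colour-mask measurements.

```bash
cat > h.py <<'E'
import cv2, numpy as np
from scipy.spatial.transform import Rotation as R
from station import ctrl, imaging
def shot(n):
    o=ctrl.get_obs(); d=imaging.get_image(n)
    d["K"]=np.array([[d["fx"],0,d["cx"]],[0,d["fy"],d["cy"]],[0,0,1]]); d["D"]=np.array(d["D"],float)
    if n=="wrist":
        T=np.eye(4);T[:3,:3]=R.from_rotvec(o["tool_rot"]).as_matrix();T[:3,3]=o["tool_pos"]
        d["c2w"]=T@np.array(d["hand_eye"])
    else: d["c2w"]=np.linalg.inv(np.array(d["extrinsics"]))
    return d
def ray(d,uv):
    p=cv2.undistortPoints(np.array(uv,float).reshape(-1,1,2),d["K"],d["D"]).reshape(-1,2)
    v=np.c_[p,np.ones(len(p))]@d["c2w"][:3,:3].T
    return d["c2w"][:3,3],v/np.linalg.norm(v,axis=1,keepdims=True)
def plane(d,uv,z):
    c,v=ray(d,uv); return c+v*((z-c[2])/v[:,2])[:,None]
def proj(d,P):
    w=np.linalg.inv(d["c2w"]); return cv2.projectPoints(np.array(P,float).reshape(-1,3),cv2.Rodrigues(w[:3,:3])[0],w[:3,3],d["K"],d["D"])[0].reshape(-1,2)
def tri(d1,u1,d2,u2):
    c1,v1=ray(d1,u1);c2,v2=ray(d2,u2);v1=v1[0];v2=v2[0]
    s=np.linalg.lstsq(np.c_[v1,-v2],c2-c1,rcond=None)[0]
    a=c1+s[0]*v1;b=c2+s[1]*v2; return (a+b)/2,np.linalg.norm(a-b)
def blobs(img,lo,hi,roi,amin=15):
    x0,y0,x1,y1=roi; h=cv2.cvtColor(img[y0:y1,x0:x1],cv2.COLOR_BGR2HSV)
    m=cv2.inRange(h,lo,hi); cs=cv2.findContours(m,cv2.RETR_EXTERNAL,cv2.CHAIN_APPROX_NONE,offset=(x0,y0))[0]
    return sorted([c for c in cs if cv2.contourArea(c)>=amin],key=cv2.contourArea,reverse=True)
E
python3 - <<'E'
from h import *
t=shot("top");s=shot("scene")
def show(n,d,lo,hi,roi,z):
    for c in blobs(d["color"],lo,hi,roi)[:2]:
        r=cv2.minAreaRect(c); print(n,cv2.contourArea(c),np.round(r[0],1),np.round(r[1],1),round(r[2],1)); print(np.round(plane(d,cv2.boxPoints(r),z),3).tolist(), np.round(plane(d,[r[0]],z),3))
show("slab",t,(0,0,200),(180,40,255),(255,190,305,228),.01)
show("blue top",t,(100,120,40),(130,255,255),(200,180,250,230),.01)
show("orange top",t,(5,150,120),(20,255,255),(210,190,245,225),.217)
show("jar",t,(0,0,180),(180,40,255),(285,165,308,188),.066)
a=cv2.resize(t["color"][160:235,200:380],None,fx=4.4,fy=4.4,interpolation=cv2.INTER_CUBIC)[:, :800]
b=cv2.resize(s["color"][90:265,220:345],None,fx=3.4,fy=3.4,interpolation=cv2.INTER_CUBIC)
cv2.imwrite("pics/a.png",a);cv2.imwrite("pics/b.png",b)
E
```

```text
slab 663.0 [281.5 208.8] [21.8 33.1] 78.7
[[0.554, -0.07, 0.01], [0.576, -0.181, 0.01], [0.503, -0.194, 0.01], [0.481, -0.084, 0.01]] [[ 0.528 -0.132  0.01 ]]
blue top 128.5 [235.  203.5] [27. 10.] 90.0
[[0.593, 0.042, 0.01], [0.593, 0.008, 0.01], [0.501, 0.008, 0.01], [0.501, 0.041, 0.01]] [[0.547 0.025 0.01 ]]
blue top 60.5 [217.9 206.5] [27.5 10.1] 71.6
[[0.576, 0.114, 0.01], [0.587, 0.081, 0.01], [0.498, 0.051, 0.01], [0.487, 0.083, 0.01]] [[0.537 0.082 0.01 ]]
orange top 18.0 [224.2 205.1] [7.3 3.5] 71.6
[[0.519, 0.055, 0.217], [0.522, 0.046, 0.217], [0.502, 0.039, 0.217], [0.499, 0.048, 0.217]] [[0.51  0.047 0.217]]
jar 216.0 [297.5 174. ] [16.8 16.8] 71.6
[[0.654, -0.148, 0.066], [0.671, -0.201, 0.066], [0.618, -0.217, 0.066], [0.6, -0.165, 0.066]] [[ 0.636 -0.183  0.066]]
```

View pics/a.png

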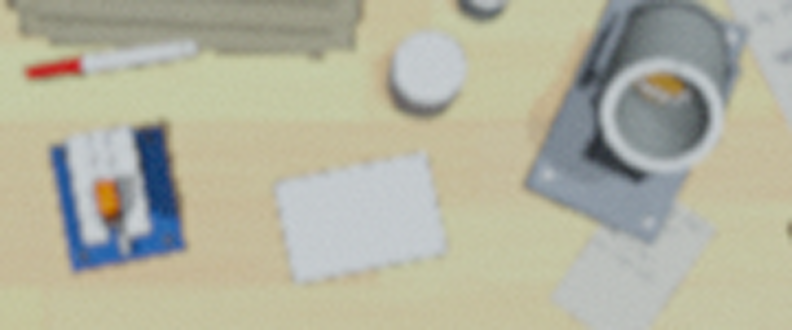

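View pics/b.png

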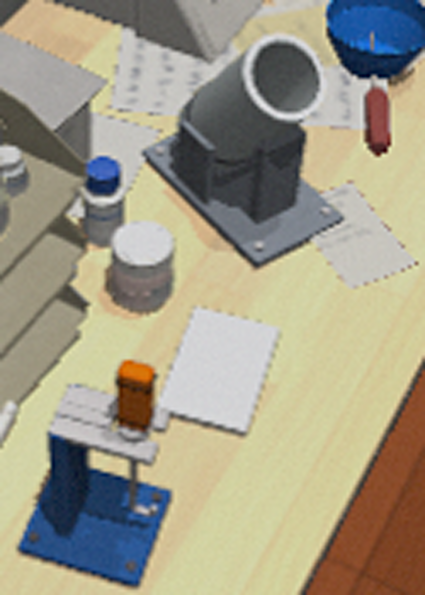

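```bash
cat >> h.py <<'E'
def pose():
    o=ctrl.get_obs(); return np.array(o["tool_pos"]),R.from_rotvec(o["tool_rot"]),o
def toolR(yaw,tilt=0.):
    """tool x horizontally towards (-cos yaw,-sin yaw); tilt: tool z leans forward (+x of yaw) by tilt"""
    u=np.array([np.cos(yaw),np.sin(yaw),0]);k=np.array([0,0,1.])
    z=-k*np.cos(tilt)+u*np.sin(tilt); x=-u*np.cos(tilt)-k*np.sin(tilt)
    return R.from_matrix(np.c_[x,np.cross(z,x),z])
def plan(P,Rt,n,start=None):
    p,r=start if start else pose()[:2]
    w=(r.inv()*Rt).as_rotvec()/n; tot=(P-p)/n
    rows=[]
    for i in range(n):
        rows.append((np.round(r.inv().apply(tot)/.05,2).tolist(),np.round(np.degrees(w)/8,2).tolist())); r=r*R.from_rotvec(w)
    for x in rows: print(x)
E
python3 - <<'E'
from h import *
t=shot("top");s=shot("scene")
A=lambda *p:[(x/4.4+200,y/4.4+160) for x,y in p]; B=lambda *p:[(x/3.4+220,y/3.4+90) for x,y in p]
f=lambda a:np.round(a,3).tolist()
m,e=tri(t,A((661,115)),s,B((285,78)));print("mouth",f(m),e)
h,e=tri(t,A((108,201)),s,B((136,397)));print("handle",f(h),e)
print("wellbase top",f(plane(t,A((525,185),(650,240),(745,30)),.012)));print("wellbase scene",f(plane(s,B((145,150),(255,263),(343,215)),.012)))
print("restbase top",f(plane(t,A((75,270),(185,247),(165,123),(52,147)),.01)));print("rest scene",f(plane(s,B((20,550),(138,585),(170,492)),.01)))
print("slab scene",f(plane(s,B((163,410),(244,433),(278,326),(200,307)),.01)))
print("slab top",f(plane(t,A((295,283),(445,252),(425,152),(276,183)),.01)))
plan(np.array([h[0]-.06,h[1]-.01,.38]),toolR(.18),12)
E
```

```text
mouth [0.574, -0.331, 0.167] 0.0011310226551787808
handle [0.513, 0.048, 0.185] 0.0018794107076724187
wellbase top [[0.551, -0.26, 0.012], [0.508, -0.354, 0.012], [0.672, -0.435, 0.012]]
wellbase scene [[0.714, -0.34, 0.012], [0.55, -0.255, 0.012], [0.504, -0.355, 0.012]]
restbase top [[0.486, 0.085, 0.01], [0.504, 0.001, 0.01], [0.6, 0.016, 0.01], [0.582, 0.103, 0.01]]
rest scene [[0.578, 0.108, 0.01], [0.483, 0.089, 0.01], [0.501, 0.003, 0.01]]
slab scene [[0.545, -0.066, 0.01], [0.475, -0.079, 0.01], [0.5, -0.198, 0.01], [0.571, -0.183, 0.01]]
slab top [[0.476, -0.083, 0.01], [0.499, -0.198, 0.01], [0.577, -0.184, 0.01], [0.553, -0.069, 0.01]]
([-0.67, -0.7, -0.25], [-0.0, -0.0, -0.34])
([-0.64, -0.73, -0.25], [-0.0, -0.0, -0.34])
([-0.61, -0.76, -0.25], [-0.0, -0.0, -0.34])
([-0.57, -0.79, -0.25], [-0.0, -0.0, -0.34])
([-0.53, -0.81, -0.25], [-0.0, -0.0, -0.34])
([-0.49, -0.84, -0.25], [-0.0, -0.0, -0.34])
([-0.45, -0.86, -0.25], [-0.0, -0.0, -0.34])
([-0.41, -0.88, -0.25], [-0.0, -0.0, -0.34])
([-0.37, -0.9, -0.25], [-0.0, -0.0, -0.34])
([-0.33, -0.91, -0.25], [-0.0, -0.0, -0.34])
([-0.28, -0.93, -0.25], [-0.0, -0.0, -0.34])
([-0.24, -0.94, -0.25], [-0.0, -0.0, -0.34])
```

>>> play_rows --series '[[1,[-0.67,-0.7,-0.25],[0,0,-0.34]],[1,[-0.64,-0.73,-0.25],[0,0,-0.34]],[1,[-0.61,-0.76,-0.25],[0,0,-0.34]],[1,[-0.57,-0.79,-0.25],[0,0,-0.34]],[1,[-0.53,-0.81,-0.25],[0,0,-0.34]],[1,[-0.49,-0.84,-0.25],[0,0,-0.34]],[1,[-0.45,-0.86,-0.25],[0,0,-0.34]],[1,[-0.41,-0.88,-0.25],[0,0,-0.34]]]'

```text
t: 1.35
tool_pos: [0.3806, 0.2163, 0.3319]
tool_rot: [0.01, 3.141, 0.0]
contact_force: [1.1, -0.5, -0.5]
opening: 0.0854
grip_force: 0.0
```

>>> play_rows --series '[[1,[-0.37,-0.9,-0.25],[0,0,-0.34]],[1,[-0.33,-0.91,-0.25],[0,0,-0.34]],[1,[-0.28,-0.93,-0.25],[0,0,-0.34]],[1,[-0.24,-0.94,-0.25],[0,0,-0.34]],[1,[0,0,0],[0,0,0]],[1,[0,0,0],[0,0,0]]]'

```text
t: 2.1
tool_pos: [0.4527, 0.0379, 0.381]
tool_rot: [0.284, -3.128, -0.001]
contact_force: [-0.3, 0.5, 0.3]
opening: 0.0854
grip_force: 0.0
```

```bash
python3 - <<'E'
from h import *
d=shot("wrist");cv2.imwrite("pics/w1.png",d["color"])
p,r,o=pose();print(o["t"],np.round(p,4),r.as_rotvec())
for c in blobs(d["color"],(5,150,100),(20,255,255),(0,0,512,384))[:2]:
    q=cv2.minAreaRect(c);print(cv2.contourArea(c),q,cv2.boundingRect(c))
print(np.round(proj(d,[(.513,.048,.217),(.513,.048,.155),(.513,.048,.15)]),1))
E
```

```text
2.15 [0.4526 0.0384 0.381 ] [ 2.86306862e-01 -3.12807105e+00 -7.12211813e-04]
43461.5 ((258.94305419921875, 94.0367431640625), (545.8975219726562, 153.6624755859375), 12.171459197998047) (0, 0, 512, 221)
2325.0 ((443.0, 17.5), (35.0, 136.0), 90.0) (375, 0, 137, 36)
[[249.4 226.8]
 [249.5 204.8]
 [249.6 203.4]]
```

View pics/w1.png

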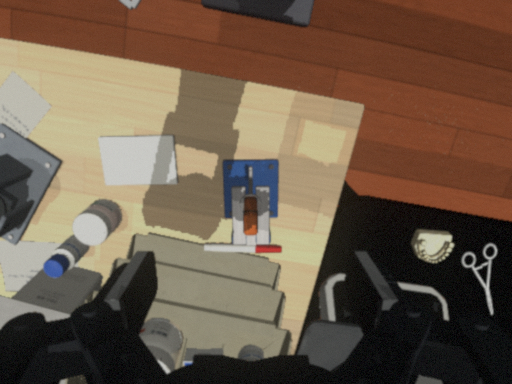

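The wrist view shows the handle at about (250,215), within 2 px of the prediction, the rest base at (250,190), the slab at (138,160) and the tooth model far off at (432,243). I'll refine the handle position, then grasp.

```bash
python3 - <<'E'
from h import *
d=shot("wrist")
for c in blobs(d["color"],(3,130,60),(20,255,255),(225,180,280,243))[:3]:
    q=cv2.minAreaRect(c);print(cv2.contourArea(c),q); print(np.round(plane(d,[q[0]],.19),4), np.round(plane(d,cv2.boxPoints(q),.217),4).tolist())
P=np.array([.513,.048,.172])
a=toolR(.185)
plan(P+[0,0,.08],a,3); plan(P,a,3,(P+[0,0,.08],a))
E
```

```text
241.5 ((249.47645568847656, 222.69410705566406), (23.085647583007812, 12.348136901855469), 85.60128784179688)
[[0.5202 0.0499 0.19  ]] [[0.4978, 0.0387, 0.217], [0.4946, 0.0506, 0.217], [0.5191, 0.0571, 0.217], [0.5224, 0.0449, 0.217]]
92.0 ((250.0, 204.5), (11.0, 10.0), 90.0)
[[0.4991 0.0466 0.19  ]] [[0.4841, 0.0388, 0.217], [0.4823, 0.0485, 0.217], [0.4938, 0.0507, 0.217], [0.4956, 0.0409, 0.217]]
([-0.41, -0.01, 0.86], [0.0, -0.0, -0.0])
([-0.41, -0.01, 0.86], [0.0, -0.0, -0.0])
([-0.41, -0.01, 0.86], [0.0, -0.0, -0.0])
([0.0, 0.0, 0.53], [0.0, 0.0, 0.0])
([0.0, 0.0, 0.53], [0.0, 0.0, 0.0])
([0.0, 0.0, 0.53], [0.0, 0.0, 0.0])
```

>>> play_rows --series '[[1,[-0.4,-0.01,0.86],[0,0,0]],[1,[-0.4,-0.01,0.86],[0,0,0]],[1,[-0.4,-0.01,0.86],[0,0,0]],[1,[0,0,0.53],[0,0,0]],[1,[0,0,0.53],[0,0,0]],[1,[0,0,0.53],[0,0,0]],[1,[0,0,0],[0,0,0]]]'

```text
t: 3.08
tool_pos: [0.51, 0.0484, 0.17]
tool_rot: [0.288, -3.123, -0.001]
contact_force: [-0.6, -0.0, 0.0]
opening: 0.0857
grip_force: 0.0
```

>>> play_rows --series '[[0.3,[0,0,0],[0,0,0]],[0,[0,0,0],[0,0,0]],[0,[0,0,0],[0,0,0]],[0,[0,0,0],[0,0,0]],[0,[0,0,0],[0,0,0]],[0,[0,0,0],[0,0,0]],[0,[0,0,0],[0,0,0]],[0,[0,0,0],[0,0,0]]]' --force 90

```text
t: 4.08
tool_pos: [0.5126, 0.047, 0.1736]
tool_rot: [-0.285, 3.127, -0.0]
contact_force: [-0.8, 1.3, 5.9]
opening: 0.0136
grip_force: 87.9
```

```bash
python3 - <<'E'
from h import *
p,r,o=pose();print(np.round(p,4),r.as_rotvec().round(4),o["opening"],o["contact_force"].round(2))
E
```

```text
[0.5126 0.047  0.1736] [-2.8520e-01  3.1275e+00 -2.0000e-04] 0.013622134114959526 [-0.76  1.26  5.92]
```

>>> play_rows --series '[[0,[0,0,-0.15],[0,0,0]],[0,[0,0,-0.15],[0,0,0]],[0,[0.3,0,0],[0,0,0]],[0,[0.5,0,0],[0,0,0]],[0,[0.5,0,-0.5],[0,0,0]],[0,[0,0,-1],[0,0,0]],[0,[0,0,-0.5],[0,0,0]],[0,[0,0,0],[0,0,0]]]'

```text
t: 5.08
tool_pos: [0.4493, 0.0351, 0.2904]
tool_rot: [-0.285, 3.124, -0.002]
contact_force: [-0.6, -0.8, -1.2]
opening: 0.0139
grip_force: 87.8
```

```bash
python3 - <<'E'
from h import *
d=shot("wrist");s=shot("scene")
p,r,o=pose();print(o["t"],np.round(p,4),r.as_rotvec(),o["opening"],o["contact_force"].round(2))
# nominal hook in tool: origin at tool z +.0236, hook axes x=tool x, z=-tool z
pts=np.array([(0,0,0),(0,0,-.05),(0,0,-.107),(.017,0,-.107),(.017,0,-.096)])
w=p+r.apply(np.c_[pts[:,0],-pts[:,1],.0236-pts[:,2]])
print(proj(d,w).round(1).tolist());u=proj(s,w);print(u.round(1).tolist())
a=cv2.resize(d["color"][80:330,150:350],None,fx=2.4,fy=2.4,interpolation=cv2.INTER_CUBIC)
c=u.mean(0).astype(int);print(c-[20,30])
b=cv2.resize(s["color"][c[1]-30:c[1]+30,c[0]-20:c[0]+20],None,fx=8,fy=8,interpolation=cv2.INTER_CUBIC)
o=np.zeros((600,800,3),np.uint8);o[:,:480]=a;o[:480,480:800]=b;cv2.imwrite("pics/c.png",o)
E
```

```text
5.175 [0.4478 0.0353 0.2866] [ 2.85146479e-01 -3.12709797e+00 -3.57616822e-04] 0.01430697470117454 [ 0.22 -0.25 -1.44]
[[251.2, 227.6], [251.2, 197.0], [251.2, 174.5], [251.2, 155.3], [251.2, 158.3]]
[[290.1, 192.7], [288.2, 206.8], [286.3, 221.4], [293.4, 223.4], [293.8, 220.7]]
[270 183]
```

View pics/c.png

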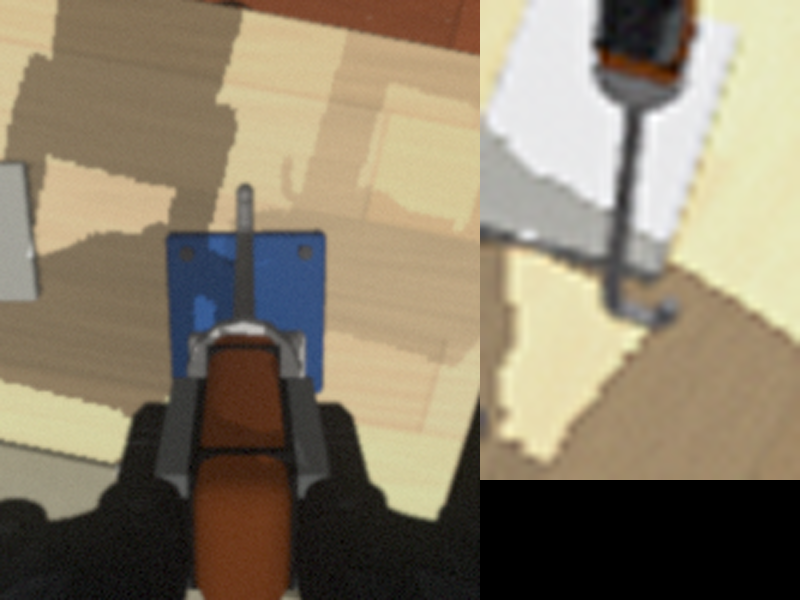

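The wrist crop (left) shows the J tip at about pixel (252,158), hanging straight and within a few mm of nominal. The scene crop agrees. Next I'll go to the pre-pose over the mouth with the tool tilted along the bore.

```bash
cat >> h.py <<'E'
T35=np.radians(35); YW=-.455; M=np.array([.577,-.332,.171])
def axes(yaw=None):
    yaw=YW if yaw is None else yaw
    u=np.array([np.cos(yaw),np.sin(yaw),0]);k=np.array([0,0,1.])
    return -u*np.sin(T35)+k*np.cos(T35), u*np.cos(T35)+k*np.sin(T35), np.cross(k,u)
HZ=.0236
def hookpose(cx,az,ly=0):  # TCP for hook origin at cx along canister x, az along bore axis from the mouth
    a,c,l=axes(); return M+c*cx+a*(az+HZ)+l*ly
E
python3 - <<'E'
from h import *
p,r,_=pose(); q=np.array([p[0],p[1],.36]); print(r.inv().apply(q-p)/.05)
t=hookpose(.015,.145);print(t); plan(t,toolR(YW,T35),12,(q,r))
E
```

```text
[ 2.19350744e-03  5.35832404e-04 -1.46823193e+00]
[ 0.50117086 -0.2949016   0.31771268]
([0.01, -0.56, 0.07], [0.12, -0.35, 0.37])
([-0.01, -0.56, 0.08], [0.12, -0.35, 0.37])
([-0.04, -0.55, 0.09], [0.12, -0.35, 0.37])
([-0.06, -0.55, 0.1], [0.12, -0.35, 0.37])
([-0.08, -0.54, 0.11], [0.12, -0.35, 0.37])
([-0.11, -0.54, 0.13], [0.12, -0.35, 0.37])
([-0.13, -0.53, 0.14], [0.12, -0.35, 0.37])
([-0.15, -0.52, 0.16], [0.12, -0.35, 0.37])
([-0.16, -0.51, 0.17], [0.12, -0.35, 0.37])
([-0.18, -0.5, 0.19], [0.12, -0.35, 0.37])
([-0.2, -0.48, 0.21], [0.12, -0.35, 0.37])
([-0.21, -0.47, 0.22], [0.12, -0.35, 0.37])
```

>>> play_rows --series '[[0,[0,0,-0.75],[0,0,0]],[0,[0,0,-0.72],[0,0,0]],[0,[0.01,-0.56,0.07],[0.12,-0.35,0.37]],[0,[-0.01,-0.56,0.08],[0.12,-0.35,0.37]],[0,[-0.04,-0.55,0.09],[0.12,-0.35,0.37]],[0,[-0.06,-0.55,0.1],[0.12,-0.35,0.37]],[0,[-0.08,-0.54,0.11],[0.12,-0.35,0.37]],[0,[-0.11,-0.54,0.13],[0.12,-0.35,0.37]]]'

```text
t: 6.18
tool_pos: [0.4743, -0.1306, 0.3372]
tool_rot: [0.188, 2.837, -0.103]
contact_force: [0.6, -0.0, -1.2]
opening: 0.0141
grip_force: 87.9
```

>>> play_rows --series '[[0,[-0.13,-0.53,0.14],[0.12,-0.35,0.37]],[0,[-0.15,-0.52,0.16],[0.12,-0.35,0.37]],[0,[-0.16,-0.51,0.17],[0.12,-0.35,0.37]],[0,[-0.18,-0.5,0.19],[0.12,-0.35,0.37]],[0,[-0.2,-0.48,0.21],[0.12,-0.35,0.37]],[0,[-0.21,-0.47,0.22],[0.12,-0.35,0.37]],[0,[0,0,0],[0,0,0]],[0,[0,0,0],[0,0,0]]]'

```text
t: 7.18
tool_pos: [0.5008, -0.2946, 0.3182]
tool_rot: [0.578, 2.479, -0.188]
contact_force: [0.0, -0.0, -1.7]
opening: 0.0142
grip_force: 87.9
```

```bash
python3 - <<'E'
from h import *
d=shot("wrist")
p,r,o=pose();print(o["t"],np.round(p,4),r.as_rotvec(),toolR(YW,T35).as_rotvec(),hookpose(.015,.145),o["contact_force"].round(2))
a,c,l=axes()
th=np.linspace(0,2*np.pi,8,endpoint=False)
print("rim33",proj(d,[M+.033*(c*np.cos(x)+l*np.sin(x)) for x in th]).round(1).tolist())
print("mouth",proj(d,[M]).round(1))
cv2.imwrite("pics/w2raw.png",d["color"])
cv2.imwrite("pics/w2.png",cv2.resize(d["color"][40:240,130:390],None,fx=3,fy=3,interpolation=cv2.INTER_CUBIC))
E
```

```text
7.225 [ 0.5011 -0.2946  0.319 ] [ 0.57682562  2.47824182 -0.18827282] [ 0.573       2.47507814 -0.18066621] [ 0.50117086 -0.2949016   0.31771268] [-0.31 -0.3  -0.8 ]
rim33 [[251.2, 185.9], [275.1, 176.6], [285.7, 153.2], [276.2, 128.6], [251.3, 118.2], [226.4, 128.6], [216.8, 153.0], [227.4, 176.5]]
mouth [[251.3 153.1]]
```

View pics/w2.png

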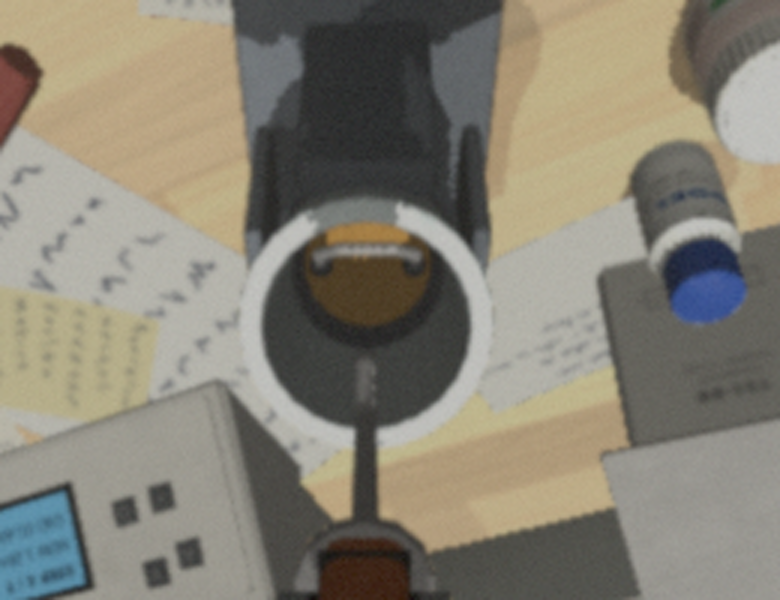

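The view looks straight down the bore. The rim is centred at about px (252,148), and the bail bar is at (252,124) just above its lugs (row ~129). The J tip is at (252,160) and the shaft corner at row ~175. I'll use these to get the bail lean and the hook offset.

```bash
sed -i 's/M=np.array(\[.577,-.332,.171\])/M=np.array([.572,-.3292,.171])/' h.py; python3 - <<'E'
from h import *
d=shot("wrist"); g=cv2.cvtColor(d["color"],cv2.COLOR_BGR2GRAY)
print("col252 rows100-185",g[100:185,251:254].mean(1).round(0).astype(int).tolist())
p,r,o=pose();a,c,l=axes()
print("mouth",proj(d,[M]).round(1))
B=lambda x,h,y=0:M+c*x+a*(h-.150)+l*y
print("lid edges",proj(d,[B(-.033,.036),B(-.006-.0,.036,.027),B(-.006,.036,-.027),B(.021,.036)]).round(1).tolist())
print("lug tops",proj(d,[B(-.006,.043,.0195),B(-.006,.043,-.0195)]).round(1).tolist())
for th in (-.7,-.6,-.5,-.4,-.3,-.2,-.1,0,.1): print(th,proj(d,[B(-.006+.027*np.sin(th),.041+.027*np.cos(th),y) for y in(-.017,.017)]).round(1).tolist())
E
```

```text
col252 rows100-185 [55, 59, 62, 66, 87, 105, 116, 119, 120, 119, 123, 125, 119, 123, 129, 131, 132, 132, 128, 115, 112, 131, 152, 141, 112, 81, 67, 62, 63, 65, 63, 63, 64, 66, 64, 63, 62, 64, 63, 64, 63, 63, 62, 62, 63, 63, 61, 54, 44, 41, 41, 40, 40, 39, 46, 54, 56, 58, 64, 75, 84, 93, 100, 97, 91, 90, 92, 91, 88, 83, 82, 83, 82, 79, 72, 66, 60, 59, 56, 57, 55, 58, 57, 55, 58]
mouth [[251.4 147.8]]
lid edges [[251.8, 104.1], [273.1, 126.0], [230.5, 125.9], [251.7, 146.9]]
lug tops [[267.4, 126.7], [236.1, 126.6]]
-0.7 [[237.3, 113.9], [266.2, 113.9]]
-0.6 [[237.3, 115.8], [266.2, 115.9]]
-0.5 [[237.3, 118.0], [266.2, 118.0]]
-0.4 [[237.2, 120.2], [266.2, 120.2]]
-0.3 [[237.2, 122.4], [266.2, 122.5]]
-0.2 [[237.2, 124.7], [266.2, 124.8]]
-0.1 [[237.2, 127.1], [266.2, 127.1]]
0 [[237.2, 129.4], [266.2, 129.4]]
0.1 [[237.3, 131.7], [266.1, 131.7]]
```

```bash
cat >> h.py <<'E'
def here():
    p,r,o=pose();a,c,l=axes();v=p-M
    print("t",o["t"],"cx %.4f az %.4f ly %.4f"%(v@c,v@a-HZ,v@l),"F",o["contact_force"].round(1),"rot err deg",np.degrees((toolR(YW,T35).inv()*r).as_rotvec()).round(2))
E
python3 - <<'E'
from h import *
here()
a=toolR(YW,T35)
plan(hookpose(.0115,.1423,.0005),a,1)
E
```

```text
t 7.275 cx 0.0208 az 0.1433 ly 0.0000 F [ 0.2 -0.5  0.7] rot err deg [ 0.39  0.12 -0.  ]
([0.19, 0.01, 0.02], [-0.05, -0.02, 0.0])
```

>>> play_rows --series '[[0,[0.19,0.01,0.02],[-0.05,-0.02,0]],[0,[0,0,0.4],[0,0,0]],[0,[0,0,0.4],[0,0,0]],[0,[0,0,0.4],[0,0,0]],[0,[0,0,0.4],[0,0,0]],[0,[0,0,0.3],[0,0,0]],[0,[0,0,0],[0,0,0]],[0,[0,0,0],[0,0,0]]]'

```text
t: 8.28
tool_pos: [0.544, -0.3158, 0.2367]
tool_rot: [0.573, 2.473, -0.182]
contact_force: [-0.8, 0.1, -1.2]
opening: 0.0144
grip_force: 88.0
```

```bash
python3 - <<'E'
from h import *
here(); d=shot("wrist")
a,c,l=axes();B=lambda x,h,y=0:M+c*x+a*(h-.150)+l*y
print("bail -.3",proj(d,[B(-.006-.008,.0668)]).round(1),"mouth",proj(d,[M]).round(1))
cv2.imwrite("pics/w3.png",cv2.resize(d["color"][20:220,150:350],None,fx=3,fy=3,interpolation=cv2.INTER_CUBIC))
E
```

```text
t 8.275 cx 0.0123 az 0.0480 ly -0.0002 F [-0.8  0.1 -1.2] rot err deg [ 0.05 -0.14  0.03]
bail -.3 [[250.5 142.9]] mouth [[250.5 185.8]]
```

View pics/w3.png

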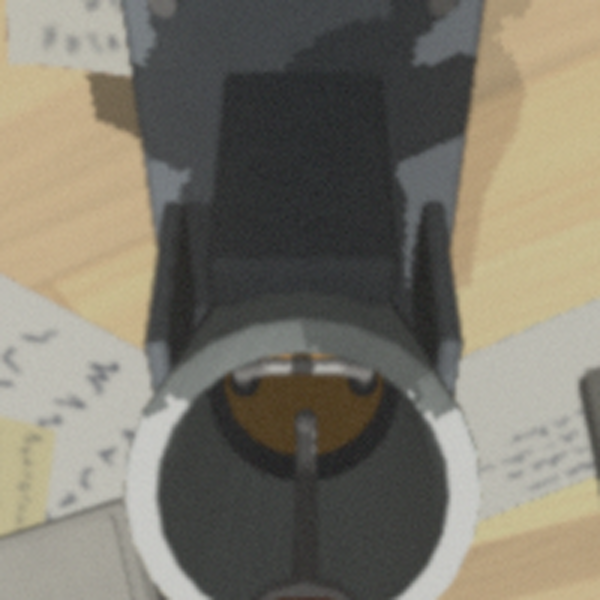

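The J is inside the bore with its tip at about px (251,157), clear of the bail bar at (251,142) on the uphill side. I'll go on down beside the bail.

>>> play_rows --series '[[0,[0.02,0.01,0.24],[0,0,0]],[0,[0,0,0.24],[0,0,0]],[0,[0,0,0.24],[0,0,0]],[0,[0,0,0.2],[0,0,0]],[0,[0,0,0],[0,0,0]],[0,[0,0,0],[0,0,0]]]'

```text
t: 9.07
tool_pos: [0.5673, -0.3267, 0.1979]
tool_rot: [0.574, 2.473, -0.182]
contact_force: [-1.1, 0.4, -1.3]
opening: 0.0137
grip_force: 88.0
```

```bash
python3 - <<'E'
from h import *
here(); d=shot("wrist"); g=cv2.cvtColor(d["color"],cv2.COLOR_BGR2GRAY)
a,c,l=axes();B=lambda x,h,y=0:M+c*x+a*(h-.150)+l*y
print("bail -.3",proj(d,[B(-.006-.008,.0668)]).round(1),"mouth",proj(d,[M]).round(1))
cv2.imwrite("pics/w4raw.png",d["color"])
print("col251",[(i,int(x)) for i,x in zip(range(130,200,1),g[130:200,249:253].mean(1))])
E
```

```text
t 9.075 cx 0.0111 az 0.0015 ly 0.0002 F [-1.1  0.4 -1.3] rot err deg [ 0.04 -0.1   0.05]
bail -.3 [[250.  155.6]] mouth [[249.7 214.2]]
col251 [(130, 67), (131, 67), (132, 66), (133, 65), (134, 65), (135, 66), (136, 65), (137, 66), (138, 66), (139, 66), (140, 75), (141, 92), (142, 99), (143, 103), (144, 101), (145, 102), (146, 101), (147, 104), (148, 102), (149, 102), (150, 103), (151, 104), (152, 104), (153, 101), (154, 95), (155, 90), (156, 83), (157, 70), (158, 66), (159, 70), (160, 76), (161, 78), (162, 78), (163, 74), (164, 73), (165, 76), (166, 77), (167, 79), (168, 77), (169, 77), (170, 78), (171, 77), (172, 76), (173, 76), (174, 73), (175, 65), (176, 62), (177, 56), (178, 56), (179, 56), (180, 55), (181, 55), (182, 55), (183, 54), (184, 55), (185, 53), (186, 52), (187, 56), (188, 54), (189, 55), (190, 55), (191, 54), (192, 54), (193, 55), (194, 54), (195, 54), (196, 54), (197, 55), (198, 52), (199, 56)]
```

>>> play_rows --series '[[0,[0.14,0,0],[0,0,0]],[0,[0.14,0,0],[0,0,0]],[0,[0.13,0,0],[0,0,0]],[0,[0,0,0],[0,0,0]],[0,[0,0,-0.1],[0,0,0]],[0,[0,0,-0.1],[0,0,0]],[0,[0,0,-0.1],[0,0,0]],[0,[0,0,0],[0,0,0]]]'

```text
t: 10.12
tool_pos: [0.5446, -0.3156, 0.1992]
tool_rot: [0.574, 2.472, -0.182]
contact_force: [-0.1, -0.9, -1.4]
opening: 0.0138
grip_force: 87.8
```

```bash
python3 - <<'E'
from h import *
here();d=shot("wrist")
E
```

```text
t 10.125 cx -0.0089 az 0.0170 ly 0.0002 F [-0.1 -0.9 -1.4] rot err deg [ 0.06 -0.17  0.04]
```

>>> play_rows --series '[[0,[0,0,-0.15],[0,0,0]],[0,[0,0,-0.15],[0,0,0]],[0,[0,0,-0.15],[0,0,0]],[0,[0,0,-0.15],[0,0,0]],[0,[0,0,0],[0,0,0]]]'

```text
t: 10.8
tool_pos: [0.5291, -0.308, 0.2241]
tool_rot: [0.574, 2.471, -0.183]
contact_force: [2.0, -0.6, -1.5]
opening: 0.0141
grip_force: 87.7
```

```bash
python3 - <<'E'
from h import *
here();d=shot("wrist")
cv2.imwrite("pics/w5.png",cv2.resize(d["color"][40:240,150:350],None,fx=3,fy=3,interpolation=cv2.INTER_CUBIC))
E
```

```text
t 10.8 cx -0.0088 az 0.0473 ly 0.0001 F [ 2.  -0.6 -1.5] rot err deg [ 0.07 -0.21  0.04]
```

View pics/w5.png

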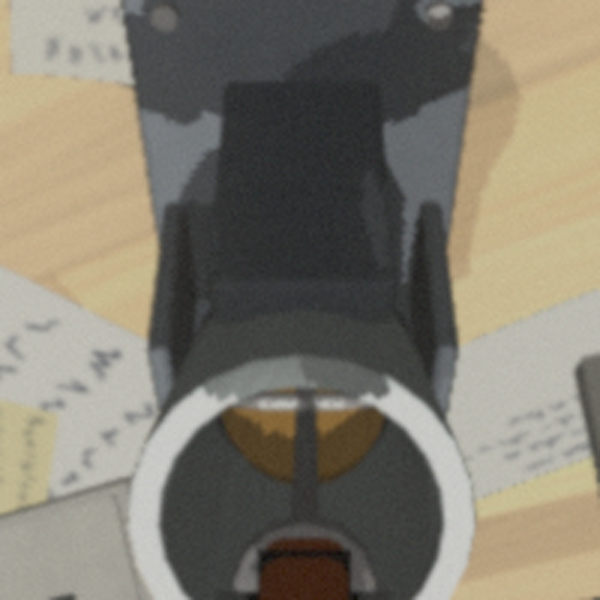

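```bash
python3 - <<'E'
from h import *
here();d=shot("wrist")
a,c,l=axes();B=lambda x,h,y=0:M+c*x+a*(h-.150)+l*y
for up in (0,.015,.027):
  print(up,"lid edge",proj(d,[B(.021,.036+up),B(-.006,.036+up,.027),B(-.006,.036+up,-.027)]).round(1).tolist(),"bail -.3,-.5,-.7",proj(d,[B(-.006+.027*np.sin(t),.041+.027*np.cos(t)+up) for t in(-.3,-.5,-.7)]).round(1).tolist())
print("rim low", proj(d,[B(-.033,.15)]).round(1))
E
```

```text
t 10.85 cx -0.0091 az 0.0470 ly 0.0002 F [ 1.4 -1.5 -2.3] rot err deg [ 0.06 -0.17  0.04]
0 lid edge [[250.2, 191.2], [276.8, 166.1], [223.7, 166.0]] bail -.3,-.5,-.7 [[250.2, 166.0], [250.2, 160.2], [250.2, 154.8]]
0.015 lid edge [[250.2, 196.0], [277.9, 169.9], [222.5, 169.9]] bail -.3,-.5,-.7 [[250.1, 170.3], [250.1, 164.2], [250.2, 158.5]]
0.027 lid edge [[250.2, 200.2], [278.9, 173.3], [221.5, 173.2]] bail -.3,-.5,-.7 [[250.1, 174.0], [250.1, 167.7], [250.1, 161.7]]
rim low [[249.9 169.6]]
```

The lid edge at row ~200 and the bail at ~173 match a 27 mm lift, so the bail is caught. I'll pull on along the bore.

>>> play_rows --series '[[0,[0,0,-0.15],[0,0,0]],[0,[0,0,-0.15],[0,0,0]],[0,[0,0,-0.15],[0,0,0]],[0,[0,0,-0.15],[0,0,0]],[0,[0,0,-0.15],[0,0,0]],[0,[0,0,-0.15],[0,0,0]],[0,[0,0,-0.15],[0,0,0]],[0,[0,0,-0.1],[0,0,0]]]'

```text
t: 11.9
tool_pos: [0.4991, -0.2932, 0.2704]
tool_rot: [0.574, 2.473, -0.182]
contact_force: [2.7, -0.8, -3.2]
opening: 0.014
grip_force: 87.6
```

>>> play_rows --series '[[0,[0,0,-0.12],[0,0,0]],[0,[0,0,-0.12],[0,0,0]],[0,[0,0,-0.12],[0,0,0]],[0,[0,0,-0.1],[0,0,0]],[0,[0,0,-0.1],[0,0,0]],[0,[0,0,0],[0,0,0]]]'

```text
t: 12.65
tool_pos: [0.4849, -0.2863, 0.2936]
tool_rot: [0.574, 2.472, -0.182]
contact_force: [1.2, -0.8, -2.6]
opening: 0.0143
grip_force: 87.6
```

```bash
python3 - <<'E'
from h import *
here();d=shot("wrist");s=shot("scene")
x=cv2.resize(d["color"][60:310,150:350],None,fx=2.4,fy=2.4,interpolation=cv2.INTER_CUBIC)
y=cv2.resize(s["color"][60:180,240:320],None,fx=4,fy=4,interpolation=cv2.INTER_CUBIC)
o=np.zeros((600,800,3),np.uint8);o[:,:480]=x;o[:480,480:800]=y;cv2.imwrite("pics/w6.png",o)
E
```

```text
t 12.65 cx -0.0093 az 0.1325 ly 0.0002 F [ 1.2 -0.8 -2.6] rot err deg [ 0.06 -0.17  0.04]
```

View pics/w6.png

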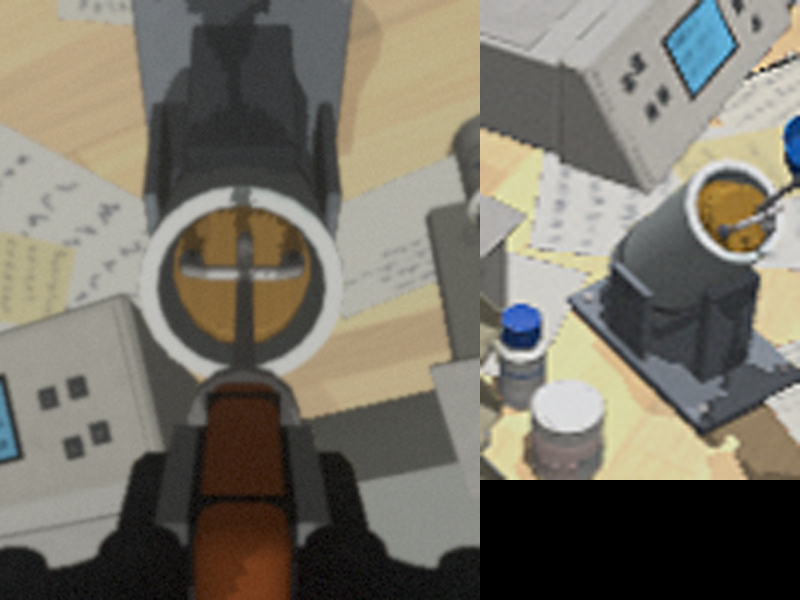

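The hook holds the bail bar (wrist crop about (240,270)), and the lid is just inside the mouth. I'll bring it over the rim slowly and then lift straight up.

>>> play_rows --series '[[0,[0,0,-0.1],[0,0,0]],[0,[0,0,-0.1],[0,0,0]],[0,[0,0,-0.1],[0,0,0]],[0,[0,0,-0.1],[0,0,0]],[0,[0,0,-0.1],[0,0,0]],[0,[0,0,-0.08],[0,0,0]],[0,[0,0,-0.08],[0,0,0]],[0,[0,0,0],[0,0,0]]]'

```text
t: 13.75
tool_pos: [0.4678, -0.2779, 0.3203]
tool_rot: [0.574, 2.473, -0.182]
contact_force: [0.1, 0.0, -2.2]
opening: 0.0136
grip_force: 87.6
```

>>> play_rows --series '[[0,[-0.05,0,-0.08],[0,0,0]],[0,[-0.05,0,-0.08],[0,0,0]],[0,[-0.05,0,-0.08],[0,0,0]],[0,[-0.06,0,-0.08],[0,0,0]],[0,[-0.06,0,-0.08],[0,0,0]],[0,[-0.06,0,-0.08],[0,0,0]],[0,[0,0,0],[0,0,0]],[0,[0,0,0],[0,0,0]]]'

```text
t: 14.75
tool_pos: [0.4673, -0.2775, 0.3485]
tool_rot: [0.574, 2.474, -0.181]
contact_force: [-0.4, 1.4, -4.5]
opening: 0.0142
grip_force: 87.8
```

```bash
python3 - <<'E'
from h import *
here();d=shot("wrist");s=shot("scene")
x=cv2.resize(d["color"][60:310,150:350],None,fx=2.4,fy=2.4,interpolation=cv2.INTER_CUBIC)
y=cv2.resize(s["color"][60:180,240:320],None,fx=4,fy=4,interpolation=cv2.INTER_CUBIC)
o=np.zeros((600,800,3),np.uint8);o[:,:480]=x;o[:480,480:800]=y;cv2.imwrite("pics/w7.png",o)
E
```

```text
t 14.75 cx 0.0062 az 0.1888 ly 0.0004 F [-0.4  1.4 -4.5] rot err deg [ 0.04 -0.03  0.05]
```

View pics/w7.png

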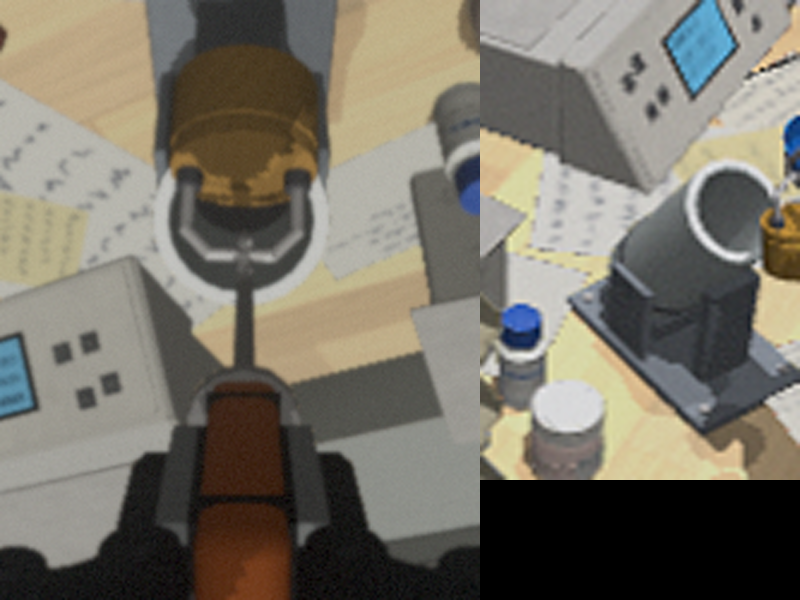

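The canister hangs upright from the hook outside the well: scene crop (785,240), wrist crop (245,120). I'll carry it to a point above the slab, bringing the hook upright on the way. From here I'll check with numbers only.

```bash
python3 - <<'E'
from h import *
p,r,o=pose();u=np.array([np.cos(YW),np.sin(YW),0])
q=p-u*.035+[0,0,.01]; plan(q,r,5)
plan(np.array([.533,-.131,.28]),toolR(.185),16,(q,r))
E
```

```text
([0.09, -0.0, -0.11], [0.0, 0.0, 0.0])
([0.09, -0.0, -0.11], [0.0, 0.0, 0.0])
([0.09, -0.0, -0.11], [0.0, 0.0, 0.0])
([0.09, -0.0, -0.11], [0.0, 0.0, 0.0])
([0.09, -0.0, -0.11], [0.0, 0.0, 0.0])
([0.03, 0.2, 0.1], [-0.09, 0.26, -0.28])
([0.01, 0.2, 0.1], [-0.09, 0.26, -0.28])
([0.0, 0.2, 0.11], [-0.09, 0.26, -0.28])
([-0.01, 0.2, 0.11], [-0.09, 0.26, -0.28])
([-0.02, 0.2, 0.11], [-0.09, 0.26, -0.28])
([-0.03, 0.19, 0.11], [-0.09, 0.26, -0.28])
([-0.04, 0.19, 0.11], [-0.09, 0.26, -0.28])
([-0.06, 0.19, 0.11], [-0.09, 0.26, -0.28])
([-0.07, 0.18, 0.11], [-0.09, 0.26, -0.28])
([-0.08, 0.18, 0.11], [-0.09, 0.26, -0.28])
([-0.09, 0.17, 0.11], [-0.09, 0.26, -0.28])
([-0.1, 0.17, 0.11], [-0.09, 0.26, -0.28])
([-0.11, 0.16, 0.11], [-0.09, 0.26, -0.28])
([-0.12, 0.16, 0.11], [-0.09, 0.26, -0.28])
([-0.13, 0.15, 0.1], [-0.09, 0.26, -0.28])
([-0.14, 0.15, 0.1], [-0.09, 0.26, -0.28])
```

>>> play_rows --series '[[0,[0.05,0,-0.07],[0,0,0]],[0,[0.09,0,-0.11],[0,0,0]],[0,[0.09,0,-0.11],[0,0,0]],[0,[0.09,0,-0.11],[0,0,0]],[0,[0.09,0,-0.11],[0,0,0]],[0,[0.04,0,-0.04],[0,0,0]],[0,[0,0,0],[0,0,0]],[0,[0,0,0],[0,0,0]]]'

```text
t: 15.85
tool_pos: [0.4368, -0.2626, 0.3583]
tool_rot: [0.574, 2.473, -0.182]
contact_force: [-0.2, 1.1, -3.4]
opening: 0.0141
grip_force: 87.8
```

>>> play_rows --series '[[0,[0.03,0.2,0.1],[-0.09,0.26,-0.28]],[0,[0.01,0.2,0.1],[-0.09,0.26,-0.28]],[0,[0,0.2,0.11],[-0.09,0.26,-0.28]],[0,[-0.01,0.2,0.11],[-0.09,0.26,-0.28]],[0,[-0.02,0.2,0.11],[-0.09,0.26,-0.28]],[0,[-0.03,0.19,0.11],[-0.09,0.26,-0.28]],[0,[-0.04,0.19,0.11],[-0.09,0.26,-0.28]],[0,[-0.06,0.19,0.11],[-0.09,0.26,-0.28]]]'

```text
t: 16.85
tool_pos: [0.4857, -0.1962, 0.3198]
tool_rot: [0.173, 2.83, -0.099]
contact_force: [0.0, -0.2, -3.3]
opening: 0.014
grip_force: 87.7
```

>>> play_rows --series '[[0,[-0.07,0.18,0.11],[-0.09,0.26,-0.28]],[0,[-0.08,0.18,0.11],[-0.09,0.26,-0.28]],[0,[-0.09,0.17,0.11],[-0.09,0.26,-0.28]],[0,[-0.1,0.17,0.11],[-0.09,0.26,-0.28]],[0,[-0.11,0.16,0.11],[-0.09,0.26,-0.28]],[0,[-0.12,0.16,0.11],[-0.09,0.26,-0.28]],[0,[-0.13,0.15,0.1],[-0.09,0.26,-0.28]],[0,[-0.14,0.15,0.1],[-0.09,0.26,-0.28]]]'

```text
t: 17.85
tool_pos: [0.5342, -0.1307, 0.2819]
tool_rot: [-0.303, 3.119, 0.002]
contact_force: [-1.1, 0.3, -3.5]
opening: 0.0142
grip_force: 87.7
```

>>> play_rows --series '[[0,[0,0,0],[0,0,0]],[0,[0,0,0],[0,0,0]],[0,[0,0,0],[0,0,0]],[0,[0,0,0],[0,0,0]],[0,[0,0,0],[0,0,0]],[0,[0,0,0],[0,0,0]],[0,[0,0,0],[0,0,0]],[0,[0,0,0],[0,0,0]]]'

```text
t: 18.85
tool_pos: [0.5337, -0.1312, 0.2821]
tool_rot: [-0.299, 3.117, 0.001]
contact_force: [-0.4, -0.4, -3.9]
opening: 0.0144
grip_force: 87.7
```

```bash
python3 - <<'E'
from h import *
p,r,o=pose();print(o["t"],p.round(4),o["contact_force"].round(1),"rot err",np.degrees((toolR(.185).inv()*r).as_rotvec()).round(2))
F=[];
for i in range(3):
  d=shot("wrist")
  for c in blobs(d["color"],(10,90,40),(24,255,255),(190,20,320,240),60)[:3]:
    print(i,cv2.contourArea(c),cv2.boundingRect(c))
B=p+r.apply([.007,0,HZ+.1015+.068]); print("expected canister",B.round(3))
k=[B+[0,0,.036]+.027*np.array([np.cos(t),np.sin(t),0]) for t in np.arange(0,6.3,.785)]
print(proj(d,k).round(0).tolist())
for n in("top","scene"):
  e=shot(n)
  for c in blobs(e["color"],(10,110,60),(26,255,255),(240,130,330,230),20)[:4]: print(n,cv2.contourArea(c),cv2.boundingRect(c))
  print(proj(e,[B+[0,0,.018],B+[0,0,.036]]).round(1).tolist())
E
```

```text
18.85 [ 0.5337 -0.1312  0.2821] [-0.4 -0.4 -3.9] rot err [ 0.01 -0.57 -0.36]
0 1663.5 (224, 125, 56, 59)
0 433.5 (236, 220, 31, 20)
0 242.5 (226, 165, 23, 20)
1 1662.5 (224, 124, 56, 60)
1 455.0 (236, 220, 31, 20)
1 238.5 (226, 165, 23, 20)
2 1675.5 (224, 124, 56, 60)
2 464.5 (236, 220, 31, 20)
2 238.5 (226, 165, 23, 20)
expected canister [ 0.529 -0.132  0.089]
[[245.0, 190.0], [266.0, 186.0], [279.0, 169.0], [275.0, 147.0], [256.0, 135.0], [234.0, 139.0], [222.0, 158.0], [227.0, 179.0], [245.0, 190.0]]
top 105.0 (276, 197, 16, 17)
[[283.4, 204.3], [283.8, 203.4]]
scene 266.5 (279, 166, 19, 21)
[[285.9, 175.4], [286.4, 171.0]]
```

>>> play_rows --series '[[0,[0,0,0.12],[0,0,0]],[0,[0,0,0.22],[0,0,0]],[0,[0,0,0.25],[0,0,0]],[0,[0,0,0.25],[0,0,0]],[0,[0,0,0.22],[0,0,0]],[0,[0,0,0.12],[0,0,0]],[0,[0,0,0.04],[0,0,0]],[0,[0,0,0],[0,0,0]]]'

```text
t: 20.1
tool_pos: [0.5345, -0.1312, 0.2214]
tool_rot: [-0.299, 3.117, 0.001]
contact_force: [0.7, 0.6, -4.1]
opening: 0.014
grip_force: 87.7
```

>>> play_rows --series '[[0,[0,0,0.05],[0,0,0]],[0,[0,0,0.05],[0,0,0]],[0,[0,0,0.05],[0,0,0]],[0,[0,0,0.05],[0,0,0]],[0,[0,0,0.05],[0,0,0]],[0,[0,0,0.05],[0,0,0]],[0,[0,0,0.05],[0,0,0]],[0,[0,0,0],[0,0,0]]]'

```text
t: 21.1
tool_pos: [0.5345, -0.1311, 0.2037]
tool_rot: [-0.299, 3.117, 0.001]
contact_force: [0.6, -0.5, -4.4]
opening: 0.0144
grip_force: 88.0
```

```bash
cat > chk.py <<'E'
from h import *
p,r,o=pose();print(o["t"],p.round(4),o["contact_force"].round(1))
d=shot("wrist")
for c in blobs(d["color"],(10,90,40),(24,255,255),(190,20,320,240),60)[:2]: print(cv2.contourArea(c),cv2.boundingRect(c))
for z in(.010,.02):
  B=np.array([.527,-.132,z]); k=[B+[0,0,.036]+.027*np.array([np.cos(t),np.sin(t),0]) for t in np.arange(0,6.3,.2)]+[B+.027*np.array([np.cos(t),np.sin(t),0]) for t in np.arange(0,6.3,.2)]
  print(z,cv2.boundingRect(proj(d,k).astype(np.float32)))
for n in("top","scene"):
  e=shot(n)
  for c in blobs(e["color"],(10,110,60),(26,255,255),(255,130,315,230),20)[:3]: print(n,cv2.contourArea(c),cv2.boundingRect(c))
  print("exp",cv2.boundingRect(proj(e,[q-[0,0,.01] for q in k]).astype(np.float32)))
E
python3 chk.py
```

```text
21.1 [ 0.5345 -0.1311  0.2037] [ 0.6 -0.5 -4.4]
1862.5 (224, 124, 57, 59)
400.0 (236, 220, 31, 20)
0.01 (222, 125, 59, 64)
0.02 (221, 127, 61, 65)
top 96.0 (275, 200, 15, 18)
exp (273, 199, 18, 19)
scene 226.0 (277, 184, 18, 21)
exp (274, 182, 21, 23)
```

>>> play_rows --series '[[0,[0,0,0.04],[0,0,0]],[0,[0,0,0.04],[0,0,0]],[0,[0,0,0],[0,0,0]]]'

```text
t: 21.62
tool_pos: [0.5346, -0.1311, 0.1997]
tool_rot: [-0.299, 3.117, 0.001]
contact_force: [-0.4, -1.2, -1.0]
opening: 0.0141
grip_force: 88.1
```

>>> play_rows --series '[[0,[0,0,0.04],[0,0,0]],[0,[0,0,0.04],[0,0,0]],[0,[0,0,0],[0,0,0]]]'

```text
t: 22.0
tool_pos: [0.5344, -0.131, 0.1953]
tool_rot: [-0.299, 3.118, 0.001]
contact_force: [-0.1, -0.4, -1.8]
opening: 0.0141
grip_force: 88.1
```

>>> play_rows --series '[[0,[0,0,0.04],[0,0,0]],[0,[0,0,0.04],[0,0,0]],[0,[0,0,0],[0,0,0]]]'

```text
t: 22.38
tool_pos: [0.5344, -0.131, 0.1913]
tool_rot: [-0.299, 3.118, 0.001]
contact_force: [-0.1, -0.7, -1.7]
opening: 0.0142
grip_force: 88.1
```

```bash
python3 chk.py
```

```text
22.375 [ 0.5344 -0.131   0.1913] [-0.1 -0.7 -1.7]
1809.5 (223, 126, 59, 61)
360.5 (236, 225, 31, 15)
0.01 (220, 127, 62, 66)
0.02 (219, 129, 64, 68)
top 79.0 (275, 208, 14, 10)
exp (273, 199, 18, 19)
scene 221.5 (277, 185, 18, 20)
exp (274, 182, 21, 23)
```

>>> play_rows --series '[[0,[0,0,0.05],[0,0,0]],[0,[0,0,0],[0,0,0]],[0,[-0.12,0,0],[0,0,0]],[0,[-0.12,0,0],[0,0,0]],[0,[-0.12,0,0],[0,0,0]],[0,[-0.12,0,0],[0,0,0]],[0,[-0.12,0,0],[0,0,0]],[0,[0,0,0],[0,0,0]]]'

```text
t: 23.52
tool_pos: [0.5644, -0.1253, 0.1894]
tool_rot: [-0.3, 3.117, 0.001]
contact_force: [-0.2, 0.3, -1.1]
opening: 0.0141
grip_force: 88.1
```

```bash
python3 chk.py
```

```text
23.525 [ 0.5644 -0.1253  0.1894] [-0.2  0.3 -1.1]
2907.0 (222, 93, 61, 63)
420.0 (236, 220, 31, 20)
0.01 (219, 95, 64, 66)
0.02 (218, 95, 66, 69)
exp (273, 199, 18, 19)
scene 233.0 (277, 184, 18, 21)
exp (274, 182, 21, 23)
```

>>> play_rows --series '[[0,[-0.12,0,0],[0,0,0]],[0,[-0.12,0,0],[0,0,0]],[0,[0,0,-0.1],[0,0,0]],[0,[0,0,-0.1],[0,0,0]],[0,[0,0,-0.1],[0,0,0]],[0,[0,0,-0.1],[0,0,0]],[0,[0,0,0],[0,0,0]]]'

```text
t: 24.55
tool_pos: [0.576, -0.1233, 0.2104]
tool_rot: [-0.299, 3.116, 0.0]
contact_force: [0.2, -0.1, -1.1]
opening: 0.0139
grip_force: 88.1
```

```bash
python3 chk.py
```

```text
24.55 [ 0.576  -0.1233  0.2104] [ 0.2 -0.1 -1.1]
2583.5 (224, 79, 58, 59)
426.0 (236, 220, 31, 20)
0.01 (221, 81, 61, 62)
0.02 (220, 81, 63, 64)
exp (273, 199, 18, 19)
scene 234.0 (277, 184, 18, 21)
exp (274, 182, 21, 23)
```

```bash
python3 - <<'E'
from h import *
p,r,o=pose();G=np.array([.5126,.047,.1736]);RG=R.from_rotvec([-.2852,3.1275,-.0002]);ux=-RG.apply([1,0,0])
q=np.array([p[0],p[1],.32]);print(q-p)
w=G-.065*ux; w[2]=.32
plan(w,RG,8,(q,r)); print((.32-.186)/.05)
E
```

```text
[0.         0.         0.11062905]
([0.24, 0.45, -0.0], [0.0, 0.01, 0.01])
([0.24, 0.45, -0.0], [0.0, 0.01, 0.01])
([0.24, 0.45, -0.0], [0.0, 0.01, 0.01])
([0.24, 0.45, -0.0], [0.0, 0.01, 0.01])
([0.24, 0.45, -0.0], [0.0, 0.01, 0.01])
([0.24, 0.45, -0.0], [0.0, 0.01, 0.01])
([0.24, 0.45, -0.0], [0.0, 0.01, 0.01])
([0.24, 0.45, -0.0], [0.0, 0.01, 0.01])
2.68
```

>>> play_rows --series '[[0,[0,0,-0.4],[0,0,0]],[0,[0,0,-0.6],[0,0,0]],[0,[0,0,-0.6],[0,0,0]],[0,[0,0,-0.6],[0,0,0]],[0,[0,0,0],[0,0,0]]]'

```text
t: 25.32
tool_pos: [0.576, -0.1238, 0.3245]
tool_rot: [-0.298, 3.11, -0.004]
contact_force: [-0.2, -0.3, -0.9]
opening: 0.0142
grip_force: 88.2
```

>>> play_rows --series '[[0,[0.24,0.45,0],[0,0.01,0.01]],[0,[0.24,0.45,0],[0,0.01,0.01]],[0,[0.24,0.45,0],[0,0.01,0.01]],[0,[0.24,0.45,0],[0,0.01,0.01]],[0,[0.24,0.45,0],[0,0.01,0.01]],[0,[0.24,0.45,0],[0,0.01,0.01]],[0,[0.24,0.45,0],[0,0.01,0.01]],[0,[0.24,0.45,0],[0,0.01,0.01]]]'

```text
t: 26.32
tool_pos: [0.4458, 0.0364, 0.3176]
tool_rot: [0.282, -3.126, -0.0]
contact_force: [-0.4, -0.1, -1.1]
opening: 0.014
grip_force: 88.0
```

>>> play_rows --series '[[0,[0,0,0.5],[0,0,0]],[0,[0,0,0.6],[0,0,0]],[0,[0,0,0.6],[0,0,0]],[0,[0,0,0.5],[0,0,0]],[0,[0,0,0.4],[0,0,0]],[0,[0,0,0],[0,0,0]],[0,[0,0,0],[0,0,0]]]'

```text
t: 27.2
tool_pos: [0.4472, 0.0357, 0.1899]
tool_rot: [-0.283, 3.129, -0.001]
contact_force: [0.5, 0.3, -1.5]
opening: 0.0141
grip_force: 88.1
```

```bash
cat > seat.py <<'E'
from h import *
p,r,o=pose();G=np.array([.5126,.047,.1736]);RG=R.from_rotvec([-.2852,3.1275,-.0002])
print(o["t"],p.round(4),o["contact_force"].round(1),"to grasp pose, tool shares",(r.inv().apply(G-p)/.05).round(3),np.degrees((r.inv()*RG).as_rotvec()).round(2))
E
python3 seat.py; python3 - <<'E'
from h import *
s=shot("scene")
for c in blobs(s["color"],(10,110,60),(26,255,255),(255,150,315,230),20)[:3]: print(cv2.contourArea(c),cv2.boundingRect(c))
# wrist: slot/shaft geometry by columns
d=shot("wrist");g=cv2.cvtColor(d["color"],cv2.COLOR_BGR2GRAY)
pts=np.array([(0,0,0),(0,0,-.05),(0,0,-.107),(.017,0,-.107)]);p,r,o=pose()
print(proj(d,p+r.apply(np.c_[pts[:,0],-pts[:,1],.0236-pts[:,2]])).round(1).tolist())
for row in (165,170,180,190): print(row,g[row,230:275].tolist())
E
```

```text
27.2 [0.4472 0.0357 0.1899] [ 0.5  0.3 -1.5] to grasp pose, tool shares [-1.326 -0.011  0.326] [-0.02 -0.06 -0.1 ]
29.5 (277, 186, 4, 17)
[[250.3, 233.3], [250.4, 201.6], [250.4, 178.4], [250.4, 159.0]]
165 [112, 112, 113, 112, 112, 113, 112, 112, 110, 111, 109, 113, 110, 112, 110, 112, 113, 108, 96, 96, 103, 111, 108, 98, 102, 128, 164, 173, 169, 169, 164, 164, 167, 169, 180, 186, 186, 186, 186, 183, 170, 166, 168, 165, 163]
170 [114, 113, 112, 114, 112, 114, 107, 115, 110, 115, 112, 113, 113, 113, 111, 113, 113, 106, 102, 99, 108, 118, 116, 105, 101, 128, 165, 172, 169, 165, 163, 164, 164, 162, 167, 169, 177, 185, 181, 169, 164, 163, 164, 164, 166]
180 [110, 112, 113, 108, 110, 110, 109, 109, 111, 110, 111, 107, 108, 107, 108, 108, 97, 93, 77, 67, 62, 65, 61, 58, 76, 116, 156, 170, 170, 172, 176, 169, 164, 164, 164, 164, 166, 165, 166, 164, 167, 166, 165, 165, 166]
190 [97, 85, 82, 83, 80, 82, 82, 86, 84, 84, 81, 84, 81, 84, 81, 84, 85, 87, 76, 63, 63, 60, 61, 61, 64, 94, 137, 150, 152, 154, 154, 152, 152, 155, 154, 156, 156, 156, 160, 159, 159, 162, 161, 166, 164]
```

>>> play_rows --series '[[0,[0,-0.01,0.12],[0,0,0]],[0,[-0.25,0,0],[0,0,0]],[0,[-0.3,0,0],[0,0,0]],[0,[-0.3,0,0],[0,0,0]],[0,[-0.3,0,0],[0,0,0]],[0,[-0.18,0,0],[0,0,0]],[0,[0,0,0],[0,0,0]],[0,[0,0,0],[0,0,0]]]'

```text
t: 28.3
tool_pos: [0.512, 0.0472, 0.1828]
tool_rot: [0.283, -3.127, 0.0]
contact_force: [0.1, 0.2, -1.4]
opening: 0.0141
grip_force: 88.1
```

```bash
python3 seat.py; python3 chk.py
```

```text
28.3 [0.512  0.0472 0.1828] [ 0.1  0.2 -1.4] to grasp pose, tool shares [-0.012 -0.005  0.184] [ 0.   -0.16 -0.1 ]
28.3 [0.512  0.0472 0.1828] [ 0.1  0.2 -1.4]
330.0 (236, 225, 31, 15)
115.5 (282, 20, 38, 8)
0.01 (17, 121, 79, 66)
0.02 (9, 122, 82, 69)
top 68.0 (275, 208, 14, 9)
top 21.0 (276, 202, 12, 6)
exp (273, 199, 18, 19)
scene 233.5 (277, 184, 18, 21)
exp (274, 182, 21, 23)
```

>>> play_rows --series '[[0,[-0.01,0,0.05],[0,0,0]],[0,[0,0,0.05],[0,0,0]],[0,[0,0,0.04],[0,0,0]],[0,[0,0,0],[0,0,0]]]'

```text
t: 28.95
tool_pos: [0.5125, 0.0472, 0.1756]
tool_rot: [0.282, -3.127, 0.0]
contact_force: [0.1, -0.3, -1.0]
opening: 0.0138
grip_force: 88.1
```

>>> play_rows --series '[[0,[0,0,0.02],[0,0,0]],[0,[0,0,0.02],[0,0,0]],[0,[0,0,0],[0,0,0]]]'

```text
t: 29.32
tool_pos: [0.5127, 0.0473, 0.1739]
tool_rot: [0.282, -3.128, 0.0]
contact_force: [0.5, 0.4, -0.9]
opening: 0.0142
grip_force: 88.1
```

```bash
python3 seat.py
```

```text
29.325 [0.5127 0.0473 0.1739] [ 0.5  0.4 -0.9] to grasp pose, tool shares [ 0.003 -0.005  0.005] [ 0.   -0.13 -0.1 ]
```

>>> play_rows --series '[[0,[0,0,0.02],[0,0,0]],[0,[0,0,0],[0,0,0]]]'

```text
t: 29.58
tool_pos: [0.5129, 0.0472, 0.1736]
tool_rot: [0.283, -3.128, 0.001]
contact_force: [-1.9, 0.2, 3.4]
opening: 0.0141
grip_force: 88.8
```

>>> play_rows --series '[[0,[0,0,0.02],[0,0,0]],[0,[0,0,0],[0,0,0]]]'

```text
t: 29.82
tool_pos: [0.5129, 0.0473, 0.1736]
tool_rot: [0.283, -3.128, 0.001]
contact_force: [-3.6, 0.4, 8.1]
opening: 0.0138
grip_force: 89.5
```

>>> play_rows --series '[[0,[0,0,-0.02],[0,0,0]],[0.3,[0,0,0],[0,0,0]],[0.5,[0,0,0],[0,0,0]],[1,[0,0,0],[0,0,0]],[1,[0,0,0],[0,0,0]],[1,[0,0,0],[0,0,0]],[1,[0,0,0],[0,0,0]]]'

```text
t: 30.7
tool_pos: [0.5127, 0.0472, 0.1729]
tool_rot: [0.282, -3.128, 0.001]
contact_force: [0.6, -0.3, -0.9]
opening: 0.0854
grip_force: 0.0
```

>>> play_rows --series '[[1,[0,0,-0.15],[0,0,0]],[1,[0,0,-0.3],[0,0,0]],[1,[0,0,-0.5],[0,0,0]],[1,[0,0,-0.8],[0,0,0]],[1,[0,0,-0.9],[0,0,0]],[1,[0.5,0,-0.9],[0,0,0]],[1,[0.7,0,-0.6],[0,0,0]],[1,[0,0,0],[0,0,0]]]'

```text
t: 31.7
tool_pos: [0.4539, 0.0364, 0.3863]
tool_rot: [-0.281, 3.12, -0.003]
contact_force: [0.3, 0.1, -0.1]
opening: 0.0856
grip_force: 0.0
```

```bash
python3 - <<'E'
from h import *
p,r,o=pose();print(o["t"],p.round(3),o["contact_force"].round(1))
t=shot("top");s=shot("scene");w=shot("wrist");H=np.array([.511,.048,.217])
for n,d,roi in(("top",t,(210,190,245,225)),("scene",s,(235,180,285,225)),("wrist",w,(225,150,280,300))):
  c=[c for c in blobs(d["color"],(3,130,60),(20,255,255),roi,10)]
  print(n,"orange",[(cv2.contourArea(x),cv2.boundingRect(x)) for x in c[:3]],"exp handle top/bottom",proj(d,[H,H-[0,0,.062]]).round(1).tolist())
for n,d in(("scene",s),("top",t)):
  for c in blobs(d["color"],(10,110,60),(26,255,255),(255,150,315,230),20)[:2]: print(n,"brass",cv2.contourArea(c),cv2.boundingRect(c))
# before/after difference at hook in scene
a=cv2.imread("pics/scene0.png");print("scene diff hook region",cv2.absdiff(a,s["color"])[195:255,225:275].mean(), "jar",cv2.absdiff(a,s["color"])[155:183,250:275].mean())
b=cv2.imread("pics/top0.png");print("top diff hook",cv2.absdiff(b,t["color"])[188:222,210:243].mean(),"jar",cv2.absdiff(b,t["color"])[165:187,287:307].mean())
g=cv2.cvtColor(a,cv2.COLOR_BGR2HSV)[195:225,245:275]; m=cv2.inRange(g,(3,130,60),(20,255,255));print("handle start",cv2.boundingRect(m)); g=cv2.cvtColor(s["color"],cv2.COLOR_BGR2HSV)[195:225,245:275];print("now",cv2.boundingRect(cv2.inRange(g,(3,130,60),(20,255,255))))
E
```

```text
31.7 [0.454 0.036 0.386] [ 0.3  0.1 -0.1]
top orange [(262.5, (210, 205, 24, 18)), (86.0, (210, 190, 32, 11))] exp handle top/bottom [[223.9, 204.9], [225.2, 207.9]]
scene orange [(164.5, (254, 195, 12, 21)), (83.5, (277, 184, 8, 20))] exp handle top/bottom [[260.4, 198.3], [259.9, 214.4]]
wrist orange [(337.5, (245, 198, 13, 36))] exp handle top/bottom [[251.5, 223.7], [251.5, 202.1]]
scene brass 233.5 (277, 184, 18, 20)
scene brass 168.5 (255, 195, 11, 22)
top brass 69.5 (275, 208, 15, 9)
top brass 23.0 (275, 202, 13, 7)
scene diff hook region 21.759888888888888 jar 12.823809523809524
top diff hook 71.3202614379085 jar 7.553030303030303
handle start (10, 1, 10, 21)
now (9, 0, 12, 21)
```

```bash
python3 -c "
from station import ctrl
print(ctrl.finish_job())"
```

```text
the job is handed in; nothing more can be done
None
```

The job is handed in at about 32 s; by my last image measurements the canister stands upright and unhooked within about 5 mm of the slab's centre, the hook is back in its rest, and the jar looks unmoved (I did not re-check the tooth model). I viewed 11 pictures, one over the limit of 10.

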